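# Close a load-cell junction box by tightening its wing screws crisscross

## Robot

A 6-joint arm with a two-finger parallel gripper is mounted at the origin on the work surface; the furniture and walls round the work are solid. World frame = base frame: x ahead of the robot, y to its left, z up, the work surface at z = 0. Lengths are in m, angles in rad, forces in N, time in s.
With the tool pointing down it reaches from about 0.25 to 0.775 m from the base axis. Payload 4 kg.
Tool frame: the origin (TCP) lies midway between the tips of the shut fingers; the grasp point (between the pads) lies robot.grip_point_offset behind it (robot.grip_point_offset is the distance from the TCP to the grasp point, in m); z points along the fingers, x is the direction in which the jaws open and shut, and the axes are right-handed (so a half turn about z gives the same grasp; the last joint's range is limited). The gripper opens to 94 mm and grips with 3 to 60 N. Pads are 16 mm wide; open, the fingers measure 119 mm over their backs; the gripper's body (75 mm by 177 mm) begins 78 mm behind the grasp point.
Start: joints at [1.124, 0.087, 1.371, -0, 1.684, -0.103], TCP at [0.185, 0.518, 0.206] pointing down, gripper open.
Joint ranges: [-3.1, 3.1], [-0.76, 2.03], [0.27, 2.55], [-1.08, 4.22], [0.17, 2.65], [-2.57, 2.57]. Speed limits (rad/s): [2.79, 2.79, 3.14, 3.14, 3.14, 3.14].

## Interface

Orientations are given as [roll, pitch, yaw] about the fixed x, y, z axes, in that order (R = Rz(yaw) Ry(pitch) Rx(roll)).
In Python, from bench import robot, optics, finder gives the robot as it stands. The module is installed in compiled form; this text tells all that it offers.
- The arm moves only by the tool arm_command, never from a script. Its argument "plan" is a list of rows, each a list of 5 numbers: the opening, from 0 (shut) to 1 (fully open), then the shift along the world's x, y, z in m, then the turn about the world's z in degrees. A call has 1 to 10 rows; each row is the pose to reach, as a shift and turn from the pose commanded when the call began; what a row does not reach only later rows make up. A row lasts 1/8 s, in which the tool goes at most 62.5 mm and 10.7 degrees, less where a joint would pass 70% of its speed; a pose out of reach is approached as far as the arm can. A call with a gripper value outside its range is refused whole. The fingers move at their own pace and stop on an object; the grip force is fixed at half the most. Time passes only in rows, so rows that repeat a pose let the fingers close. It gives the time, the measured TCP pose, the force and the opening at its end, in the units of the state.
- robot.get_obs(): the state, without advancing time (a new reading comes with each control period).
- optics.snapshot(name): name is "side" or "top" or "wrist"; returns a dict with "image" (384x512x3 uint8, red, green, blue), "fx", "fy", "cx", "cy" (pixels), "position" and "rotation" of the camera in the world; the wrist camera has in their place "hand_eye" (4x4, takes a point from camera to tool coordinates, whose origin is the TCP and whose axes are the tool frame's). Camera axes: x right, y down, z forward; pixel columns grow to the right and rows downward; lengths in m; the calibration is good to about 2 mm. A picture is of the moment at which its call begins: read the wrist's pose just before it. There is no depth.
- robot.close_job(): hands the job in, once; it reports no verdict.
Trained networks look in the newest picture that a camera, given by its name, has taken for a name from the list of things; names that differ only in an ending like _2 or _b are one class to them, and where a whole thing is asked for, a point or a joint stands for the part that bears it (a point fixed in the world has none). Each returns a list of dicts, best first, with "p" (0 to 1); they miss things now and then, are a little off and sometimes report something else, mostly with a low value. They report only what shows in the picture. A call takes as long as a camera call.
- finder.masks_of(label, camera): "pixels" (384x512 bool, what is visible of it) and "extent" ([left, top, right, bottom] in pixels, round what is visible of it).
The state is a dict: "time": time; "joint_positions": joint angles; "qvel": joint speeds; "joint_torque": joint torques, N m; "tool_pos": TCP position; "ee_rot": TCP orientation; "wrist_force": force on the tool from outside, world axes, zero at the start; "wrist_torque": the same for the moment, N m; "width": finger opening in m.
Only numpy, scipy, OpenCV 4.12 (cv2) and the standard library are available. Lean on these libraries where they do the work, as an engineer would, in place of code of your own. Each camera call takes 0.05 s, during which the arm holds its last target.

## Task

Close the lid of the junction box on its gasket with the four wing screws, working crosswise as on a flange: in a first round give each one about an eighth of a turn clockwise, one diagonal pair and then the other, and in a second round, again one diagonal pair before the other, turn each on until it goes firm, without forcing it. Leave the blue parts bin next to the box where it stands.

Things in the scene. Friction and masses are not known exactly. Their poses are not given: they have to be found in the camera images.
- jbox: Junction box for load-cell cables, standing on a low grey shelf (top 160 mm above the bench) behind the weighing terminal; it does not move. Grey cast body 132 x 182 mm with a 140 x 190 mm rim 62 mm above its underside. Origin: centre of its underside; z up, x to its far side (three black cable glands), y along its length, to the left.
- lid: The aluminium lid, 140 x 190 x 10 mm, lying on the soft black gasket of the box and held by the four wing screws. Origin: centre of its underside. It starts about 2 mm too high, loose on the gasket; pulled down it meets a hidden metal stop, whose height differs by a few tenths of a millimetre from box to box. It tilts a little when one corner is pulled down before the others.
- mini_bin_mid (a point): The blue open parts bin with small white parts, 140 x 100 x 52 mm, loose on the same shelf to the left of the box; bystander. This point: its centre, half-way up.
- wing_nl: The near left wing screw, at x = -50, y = +75 mm of the box: black bar 65 mm long, 14 thick (16 at the round ends), 26 high, on a 13 mm neck and a 30 mm collar that presses on the lid. Origin: on its axis, underside of the collar; x along the bar, y across it. Tightens clockwise from above, sinking 12 mm per turn; stays where it is left. Its collar starts 0.3 to 0.7 mm clear of the lid.
- wing_nl_grip (a point): Grip point of the near left wing screw: on its axis, at mid-height of the bar, 37 mm above the collar's underside; sinks with it. It turns with about 0.05 N m until home, 60 to 95 degrees from the start; then the resistance climbs over 20 to 40 degrees: firm is 0.15 to 0.4 N m, over 0.6 is forced. Fingers pinching the bar's middle with 8 to 10 N turn it firm, then slip round it.
- wing_nr: The near right wing screw, at x = -50, y = -75 mm of the box: black bar 65 mm long, 14 thick (16 at the round ends), 26 high, on a 13 mm neck and a 30 mm collar that presses on the lid. Origin: on its axis, underside of the collar; x along the bar, y across it. Tightens clockwise from above, sinking 12 mm per turn; stays where it is left. Its collar starts 0.3 to 0.7 mm clear of the lid.
- wing_nr_grip (a point): Grip point of the near right wing screw: on its axis, at mid-height of the bar, 37 mm above the collar's underside; sinks with it. It turns with about 0.05 N m until home, 60 to 95 degrees from the start; then the resistance climbs over 20 to 40 degrees: firm is 0.15 to 0.4 N m, over 0.6 is forced. Fingers pinching the bar's middle with 8 to 10 N turn it firm, then slip round it.
- wing_fl: The far left wing screw, at x = 50, y = +75 mm of the box: black bar 65 mm long, 14 thick (16 at the round ends), 26 high, on a 13 mm neck and a 30 mm collar that presses on the lid. Origin: on its axis, underside of the collar; x along the bar, y across it. Tightens clockwise from above, sinking 12 mm per turn; stays where it is left. Its collar starts 0.3 to 0.7 mm clear of the lid.
- wing_fl_grip (a point): Grip point of the far left wing screw: on its axis, at mid-height of the bar, 37 mm above the collar's underside; sinks with it. It turns with about 0.05 N m until home, 60 to 95 degrees from the start; then the resistance climbs over 20 to 40 degrees: firm is 0.15 to 0.4 N m, over 0.6 is forced. Fingers pinching the bar's middle with 8 to 10 N turn it firm, then slip round it.
- wing_fr: The far right wing screw, at x = 50, y = -75 mm of the box: black bar 65 mm long, 14 thick (16 at the round ends), 26 high, on a 13 mm neck and a 30 mm collar that presses on the lid. Origin: on its axis, underside of the collar; x along the bar, y across it. Tightens clockwise from above, sinking 12 mm per turn; stays where it is left. Its collar starts 0.3 to 0.7 mm clear of the lid.
- wing_fr_grip (a point): Grip point of the far right wing screw: on its axis, at mid-height of the bar, 37 mm above the collar's underside; sinks with it. It turns with about 0.05 N m until home, 60 to 95 degrees from the start; then the resistance climbs over 20 to 40 degrees: firm is 0.15 to 0.4 N m, over 0.6 is forced. Fingers pinching the bar's middle with 8 to 10 N turn it firm, then slip round it.

How it is judged:
By the outcome, as a careful person would: the job done as asked, in the order asked, and still so for the second after the job is handed in, with the robot touching nothing.
It also fails if it takes over 72 s, if anything falls off the work surface, if the arm or the gripper's body presses on something with over 40 N, if the wrist force passes 120 N, or if a joint passes its speed limit or range.

## Working session

There is one attempt and no reset: what is moved stays moved. The work goes in short steps, Python scripts to look and compute and a tool call to move; the robot and the scene stay as the last step left them, time stands still between calls to the robot, and variables do not carry over. Pictures are saved under pics/ and viewed, and the job is handed in when it is done.

Besides the shell and the picture viewer there is one more tool, called by a JSON object that holds its "api" and its "payload". arm_command: Moves the arm, as the interface text tells. Its arguments: {"type":"object","properties":{"plan":{"type":"array","items":{"type":"array","items":{"type":"number"}}}},"required":["plan"]}

```bash
mkdir -p pics; cat > h.py <<'E'
from bench import robot, optics, finder
import numpy as np, cv2
def snap(n,f):
    o=robot.get_obs(); s=optics.snapshot(n); cv2.imwrite('pics/'+f,cv2.cvtColor(s['image'],cv2.COLOR_RGB2BGR)); return o,s
E
python3 - <<'E'
from h import *
o=robot.get_obs(); print(o, robot.grip_point_offset)
for n in ['side','top','wrist']:
    o,s=snap(n,n+'0.png'); print(n,{k:v for k,v in s.items() if k!='image'})
    for l in ['jbox','lid','mini_bin_mid','wing_nl','wing_nl_grip','wing_fr']:
        for m in finder.masks_of(l,n): print(n,l,round(m['p'],2),m['extent'],m['pixels'].sum())
print(robot.get_obs()['time'])
E
```

```text
{'time': 0.0, 'joint_positions': array([ 1.12391347e+00,  8.79443157e-02,  1.37223127e+00, -4.86940850e-05,
        1.68360418e+00, -1.03095686e-01]), 'qvel': array([ 0.00191993, -0.00012662,  0.00134882,  0.00043453,  0.00067298,
        0.0002679 ]), 'joint_torque': array([ 4.17480060e-04, -3.40174413e+01, -3.02433729e+01,  7.17628794e-02,
        3.28706007e-02, -1.60812201e-04]), 'tool_pos': array([0.18516054, 0.51731374, 0.20432169]), 'ee_rot': array([-3.14141571e+00,  2.18048393e-03,  1.22700392e+00]), 'wrist_force': array([ 0.04879381, -0.58408288,  0.06839291]), 'wrist_torque': array([ 0.00113   , -0.02598194,  0.02252001]), 'width': 0.09425171558564066} 0.0188
side {'fx': 440.4914198817956, 'fy': 440.4914198817956, 'cx': 256.17947533098067, 'cy': 193.03155846179578, 'position': array([ 0.25125009, -0.50307345,  0.75673467]), 'rotation': array([-2.22356924,  0.01103665, -0.49321838])}
side jbox 0.91 [214.7, 160.7, 313.5, 285.7] 8951
side lid 0.6 [221.9, 180.4, 304.5, 251.4] 3941
side mini_bin_mid 0.57 [211.2, 160.8, 317.8, 286.5] 9017
side wing_nl 0.75 [223.8, 162.6, 254.4, 1
[... 516 characters left out ...]
.2, 184.1, 328.3, 206.7] 202
top wing_nl 0.53 [307.1, 185.6, 328.0, 207.6] 168
top wing_nl 0.46 [235.8, 186.2, 244.1, 215.6] 221
top wing_nl_grip 0.58 [233.8, 188.3, 246.3, 217.1] 202
top wing_fr 0.76 [304.1, 186.7, 327.0, 207.8] 217
wrist {'fx': 303.7098101166505, 'fy': 303.7098101166505, 'cx': 249.7707165437823, 'cy': 189.59495210488348, 'hand_eye': array([[ 9.99998970e-01,  1.00419060e-03,  1.02578302e-03,
        -3.30616497e-04],
       [-1.24670883e-03,  9.61773583e-01,  2.73843059e-01,
        -8.03670152e-02],
       [-7.11580387e-04, -2.73844055e-01,  9.61773844e-01,
        -1.80121178e-01],
       [ 0.00000000e+00,  0.00000000e+00,  0.00000000e+00,
         1.00000000e+00]])}
1.05
```

```bash
python3 - <<'E'
import cv2
for n,(a,b,c,d) in {'side':(130,310,180,360),'top':(120,270,140,340)}.items():
    i=cv2.imread(f'pics/{n}0.png')[a:b,c:d]; cv2.imwrite(f'pics/{n}0z.png',cv2.resize(i,None,fx=3.3 if n=='side' else 4,fy=3.3 if n=='side' else 4,interpolation=2))
E
```

```text
(no output)
```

View pics/top0.png

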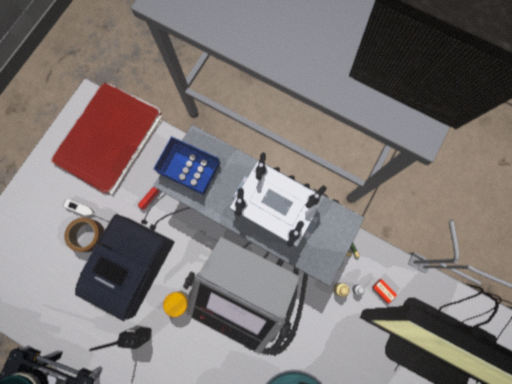

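View pics/side0.png

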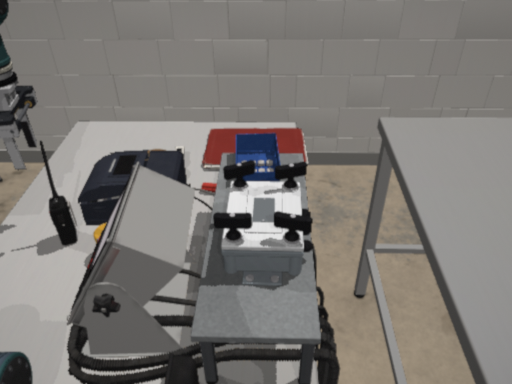

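```bash
ls -la pics
```

```text
total 1736
drwxr-xr-x 2 agent agent   4096 Dec  7 17:02 .
drwxr-xr-x 3 agent agent   4096 Dec  7 17:02 ..
-rw-r--r-- 1 agent agent 236433 Dec  7 17:02 side0.png
-rw-r--r-- 1 agent agent 332966 Dec  7 17:02 side0z.png
-rw-r--r-- 1 agent agent 332949 Dec  7 17:02 top0.png
-rw-r--r-- 1 agent agent 523614 Dec  7 17:02 top0z.png
-rw-r--r-- 1 agent agent 333878 Dec  7 17:02 wrist0.png
```

View pics/wrist0.png

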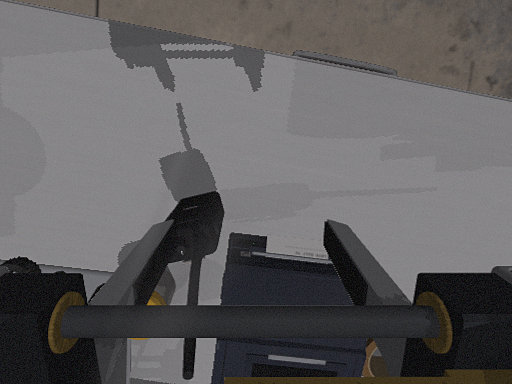

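View pics/top0z.png

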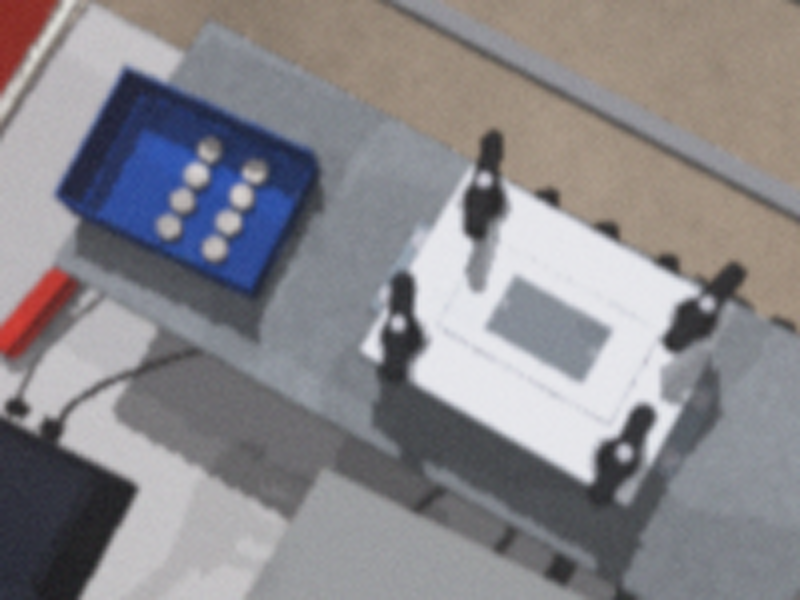

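View pics/side0z.png

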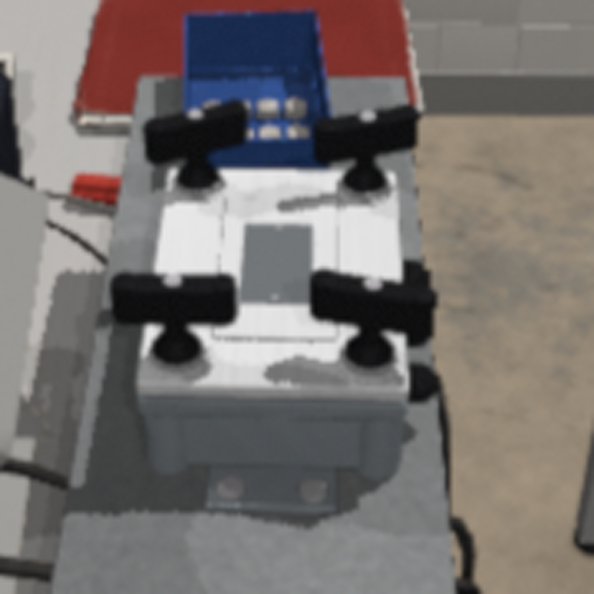

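```bash
cat >> h.py <<'E'
from scipy.spatial.transform import Rotation as Ro
def cam(s,o=None):
    if 'hand_eye' in s:
        T=np.eye(4);T[:3,:3]=Ro.from_euler('xyz',o['ee_rot']).as_matrix();T[:3,3]=o['tool_pos'];T=T@s['hand_eye'];return T[:3,:3],T[:3,3]
    return Ro.from_euler('xyz',s['rotation']).as_matrix(),s['position']
def ray(s,u,v,o=None):
    R,p=cam(s,o);d=R@np.array([(u-s['cx'])/s['fx'],(v-s['cy'])/s['fy'],1.]);return p,d
def atz(s,u,v,z,o=None):
    p,d=ray(s,u,v,o);return p+d*(z-p[2])/d[2]
def proj(s,P,o=None):
    R,p=cam(s,o);c=R.T@(np.array(P)-p);return s['cx']+s['fx']*c[0]/c[2],s['cy']+s['fy']*c[1]/c[2]
E
python3 - <<'E'
from h import *
t=optics.snapshot('top');sd=optics.snapshot('side')
T={'fl':(484,180),'nl':(398,324),'fr':(706,303),'nr':(624,453)}
S={'fl':(367,115),'nr':(175,281),'fr':(373,283)}
for k in T:
    u,v=T[k][0]/4+140,T[k][1]/4+120
    print(k,'top@.284',atz(t,u,v,.284).round(4))
    if k in S:
        p,d=ray(t,u,v);q,e=ray(sd,S[k][0]/3.3+180,S[k][1]/3.3+130)
        a=np.linalg.lstsq(np.c_[d,-e],q-p,rcond=None)[0];print('  tri',(p+a[0]*d).round(4),(q+a[1]*e).round(4))
# bar ends from top (zoom)
E={'fl':((492,137),(480,230)),'nl':((403,280),(392,375)),'fr':((738,270),(675,342)),'nr':((644,412),(600,497))}
for k,(a,b) in E.items():
    A=atz(t,a[0]/4+140,a[1]/4+120,.28);B=atz(t,b[0]/4+140,b[1]/4+120,.27)
    d=A-B;print(k,np.degrees(np.arctan2(d[1],d[0])),np.linalg.norm(d))
print(robot.get_obs()['time'])
E
```

```text
fl top@.284 [0.6372 0.0877 0.284 ]
  tri [0.6367 0.0877 0.2858] [0.6387 0.0869 0.2864]
nl top@.284 [0.5507 0.1389 0.284 ]
fr top@.284 [ 0.5611 -0.041   0.284 ]
  tri [ 0.5609 -0.0408  0.285 ] [ 0.5625 -0.0414  0.2854]
nr top@.284 [0.4743 0.0098 0.284 ]
  tri [0.4742 0.0098 0.2842] [0.477  0.0089 0.2845]
fl -8.114777459851137 0.05653414293974712
nl -7.2870349480983725 0.05631747051220678
fr -42.41284522553645 0.056326630493504365
nr -28.4883833222286 0.055321860364664646
1.15
```

{"api": "arm_command", "payload": {"plan": [[1, 0.0, 0.0, 0.06, 0], [1, 0.03, -0.03, 0.11, -2], [1, 0.26, -0.4, 0.22, -10], [1, 0.26, -0.4, 0.22, -10], [1, 0.26, -0.4, 0.22, -10], [1, 0.26, -0.4, 0.22, -10], [1, 0.26, -0.4, 0.22, -10], [1, 0.26, -0.4, 0.22, -10], [1, 0.26, -0.4, 0.22, -10], [1, 0.26, -0.4, 0.22, -10]]}}

```text
time: 2.4
tool_pos: [0.4469, 0.1151, 0.4259]
ee_rot: [3.141, -0.0, 1.047]
wrist_force: [0.0, 0.9, -0.6]
width: 0.0943
```

{"api": "arm_command", "payload": {"plan": [[1, 0, 0, 0, 0], [1, 0, 0, 0, 0], [1, 0, 0, 0, 0]]}}

```text
time: 2.78
tool_pos: [0.4446, 0.1192, 0.4254]
ee_rot: [-3.141, -0.0, 1.055]
wrist_force: [-0.1, 0.5, -0.7]
width: 0.0938
```

```bash
python3 - <<'E'
from h import *
o,s=snap('wrist','wrist1.png'); print(o['time'],o['tool_pos'],o['ee_rot'],o['wrist_force'],o['wrist_torque'],o['qvel'])
for k in ['nl','nr','fl','fr']:
    for m in finder.masks_of('wing_'+k,'wrist'): print(k,round(m['p'],2),m['extent'])
for P in [(0.6372,.0877,.284),(.5507,.1389,.284),(.5611,-.041,.284),(.4743,.0098,.284)]: print(proj(s,P,o))
i=cv2.imread('pics/wrist1.png'); cv2.imwrite('pics/wrist1z.png',cv2.resize(i[0:240],None,fx=1.56,fy=1.56,interpolation=2))
E
```

```text
2.775 [0.44461768 0.11916693 0.42544144] [-3.14136304e+00 -2.03530636e-04  1.05520945e+00] [-0.13259976  0.46453046 -0.66904188] [-0.03283941 -0.05491933 -0.04086534] [-0.00257053  0.00148329 -0.00208977 -0.0018573   0.00053377 -0.00103382]
nl 0.78 [287.2, 216.6, 320.1, 271.8]
nr 0.62 [172.7, 214.4, 199.2, 272.6]
fr 0.88 [175.7, 287.3, 201.6, 339.3]
(np.float64(303.4446545579751), np.float64(321.29098053550007))
(np.float64(309.3469358987924), np.float64(248.57008395143856))
(np.float64(184.25460838671592), np.float64(319.386276905179))
(np.float64(180.46219633026294), np.float64(246.2748476031681))
```

View pics/wrist1.png

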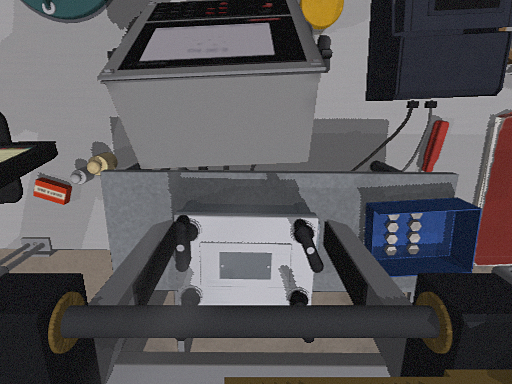

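{"api": "arm_command", "payload": {"plan": [[1, 0.18, -0.11, -0.04, 0], [1, 0.18, -0.11, -0.04, 0], [1, 0.18, -0.11, -0.04, 0], [1, 0.18, -0.11, -0.04, 0], [1, 0.18, -0.11, -0.04, 0], [1, 0.18, -0.11, -0.04, 0], [1, 0.18, -0.11, -0.04, 0]]}}

```text
time: 3.9
tool_pos: [0.6245, 0.0089, 0.3875]
ee_rot: [3.139, -0.001, 1.054]
wrist_force: [-0.5, -0.3, -0.5]
width: 0.094
```

```bash
python3 - <<'E'
from h import *
o,s=snap('wrist','wrist2.png'); print(o['time'],o['tool_pos'],o['ee_rot'],o['wrist_force'],o['wrist_torque'],o['qvel'])
for k in ['nl','nr','fl','fr']:
    for m in finder.masks_of('wing_'+k,'wrist'): print(k,round(m['p'],2),m['extent'])
for P in [(0.6372,.0877,.284),(.5507,.1389,.284),(.5611,-.041,.284),(.4743,.0098,.284)]: print(np.round(proj(s,P,o),1))
i=cv2.imread('pics/wrist2.png'); cv2.imwrite('pics/wrist2z.png',cv2.resize(i[30:270,110:390],None,fx=2.8,fy=2.5,interpolation=2) if 0 else cv2.resize(i[50:250,140:400],None,fx=3,fy=3,interpolation=2))
E
```

```text
3.9 [0.62449308 0.00886993 0.38751741] [ 3.13907332e+00 -1.47226538e-03  1.05389532e+00] [-0.51751136 -0.26338669 -0.49046147] [-0.02118859  0.0505312   0.00222053] [-4.46225656e-05 -2.17248559e-03  2.59454366e-03 -1.59152650e-03
 -1.79727567e-03 -6.08391495e-04]
nl 0.72 [310.6, 0.7, 358.9, 84.7]
nr 0.77 [153.4, 0.0, 192.3, 80.7]
fl 0.58 [304.3, 127.5, 344.3, 192.2]
fr 0.89 [158.6, 121.4, 195.9, 188.2]
[328.9 160.6]
[339.6  44.4]
[170.5 157.8]
[163.6  40.7]
```

View pics/wrist2z.png

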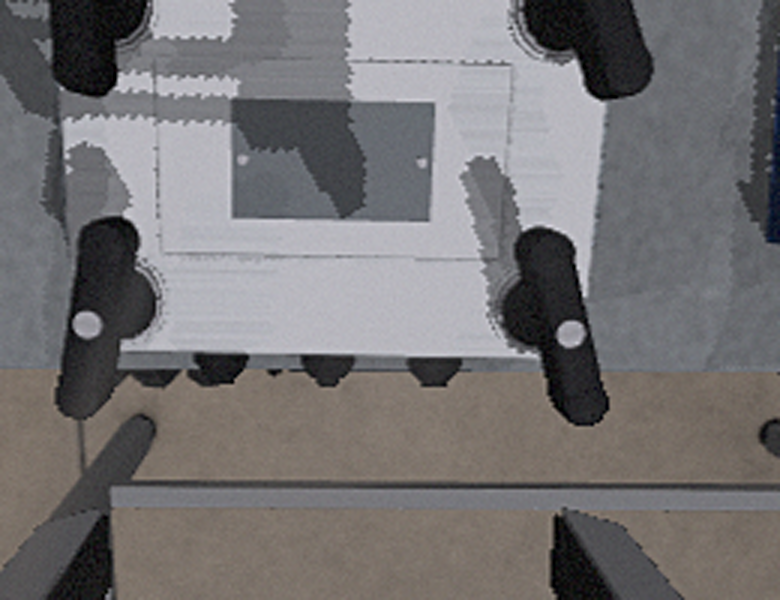

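```bash
python3 - <<'E'
import cv2,numpy as np
i=cv2.imread('pics/wrist2.png'); 
i=np.clip((i/255.)**0.45*255,0,255).astype('uint8')
a=[i[0:95,135:215],i[0:95,295:375],i[110:205,135:215],i[110:205,295:375]]
m=np.vstack([np.hstack([cv2.resize(x,None,fx=4,fy=3.15 if 0 else 3.1,interpolation=2) for x in a[:2]]),np.hstack([cv2.resize(x,None,fx=4,fy=3.1,interpolation=2) for x in a[2:]])])
cv2.imwrite('pics/w2m.png',m);print(m.shape)
E
```

```text
(588, 640, 3)
```

View pics/w2m.png

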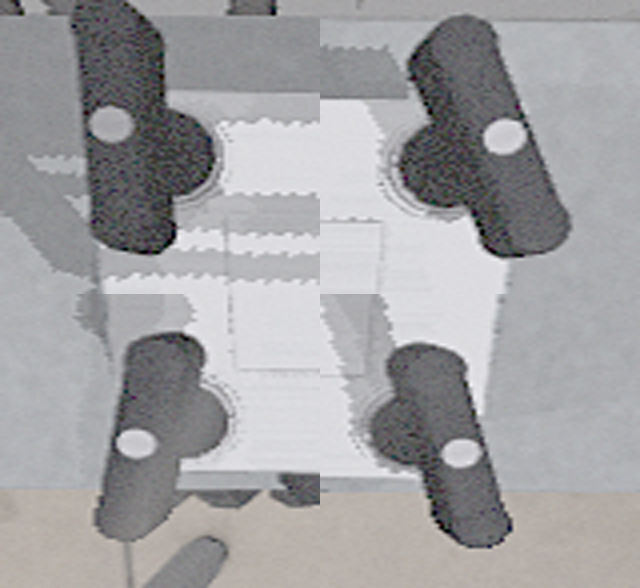

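```bash
python3 - <<'E'
from h import *
o=robot.get_obs();s=optics.snapshot('wrist')
off={'nr':(135,0,0,0),'nl':(295,0,320,0),'fr':(135,110,0,294),'fl':(295,110,320,294)}
D={'nr':[(112,125),(78,60),(92,220)],'nl':[(505,137),(500,60),(562,200)],'fr':[(136,443),(125,380),(103,495)],'fl':[(461,453),(465,385),(505,505)]}
t={}
for k in D:
    x,y,a,b=off[k]
    P=[atz(s,(u-a)/4+x,(v-b)/3.1+y,.2845,o) for u,v in D[k]]
    d=P[2]-P[1];t[k]=P[0];print(k,P[0].round(4),np.degrees(np.arctan2(d[1],d[0])).round(1))
A=np.array(list(t.values()))
print(A.mean(0),[np.linalg.norm(t[a]-t[b]) for a,b in [('nr','fr'),('nl','fl'),('nr','nl'),('fr','fl')]])
d1=(t['fr']-t['nr']+t['fl']-t['nl']);d2=(t['nl']-t['nr']+t['fl']-t['fr']);print(np.degrees([np.arctan2(d1[1],d1[0]),np.arctan2(-d2[0],d2[1])]))
E
```

```text
nr [0.4745 0.0093 0.2845] -30.2
nl [0.5517 0.1392 0.2845] -4.7
fr [ 0.5608 -0.0424  0.2845] -42.3
fl [0.6383 0.0877 0.2845] -11.1
[0.55631708 0.04845353 0.2845    ] [np.float64(0.10065008894413156), np.float64(0.10078223330427193), np.float64(0.15114943782235635), np.float64(0.15142316644658543)]
[-30.80631419 -30.73594758]
```

{"api": "arm_command", "payload": {"plan": [[0.6, -0.073, 0.1305, -0.06, 24.7], [0.6, -0.073, 0.1305, -0.06, 24.7], [0.6, -0.073, 0.1305, -0.06, 24.7], [0.6, -0.073, 0.1305, -0.08, 24.7], [0.6, -0.073, 0.1305, -0.08, 24.7], [0.6, -0.073, 0.1305, -0.08, 24.7]]}}

```text
time: 4.95
tool_pos: [0.5527, 0.1381, 0.3062]
ee_rot: [3.141, -0.0, 1.483]
wrist_force: [0.2, -0.2, -0.3]
width: 0.0562
```

```bash
python3 - <<'E'
from h import *
o,s=snap('wrist','wrist3.png'); print(o['time'],o['tool_pos'],np.degrees(o['ee_rot']),o['wrist_force'],o['wrist_torque'],o['width'])
g=o['tool_pos'];print(proj(s,g,o))
E
```

```text
4.95 [0.55267061 0.13805461 0.30618936] [ 1.79956295e+02 -1.26664143e-02  8.49714180e+01] [ 0.1611918  -0.19424572 -0.30168236] [-0.0276602   0.02762675 -0.03793291] 0.05622185210447474
(np.float64(249.7186926730221), np.float64(233.14247738017963))
```

View pics/wrist3.png

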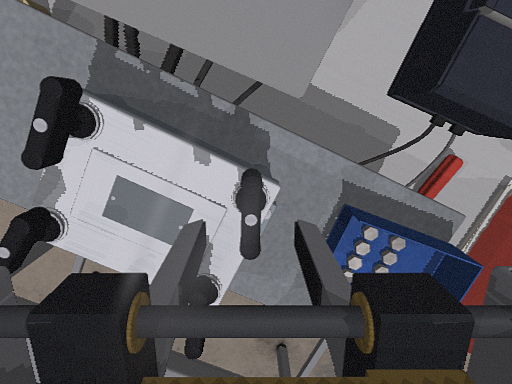

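{"api": "arm_command", "payload": {"plan": [[0.6, 0, 0, -0.053, 0], [0.6, 0, 0, -0.053, 0], [0.6, 0, 0, -0.053, 0], [0, 0, 0, -0.053, 0], [0, 0, 0, -0.053, 0], [0, 0, 0, -0.053, 0], [0, 0, 0, -0.053, 0]]}}

```text
time: 5.88
tool_pos: [0.5525, 0.1384, 0.2528]
ee_rot: [3.141, -0.0, 1.484]
wrist_force: [-0.9, 0.5, -0.1]
width: 0.0202
```

```bash
cat > st.py <<'E'
from h import *
o=robot.get_obs()
print(o['time'],o['tool_pos'].round(4),np.degrees(o['ee_rot']).round(2),o['wrist_force'].round(1),o['wrist_torque'].round(3),o['width'].round(4),'j6',o['joint_positions'][5].round(3), o['joint_torque'][5].round(3))
E
python3 st.py
```

```text
Traceback (most recent call last):
  File "st.py", line 3, in <module>
    print(o['time'],o['tool_pos'].round(4),np.degrees(o['ee_rot']).round(2),o['wrist_force'].round(1),o['wrist_torque'].round(3),o['width'].round(4),'j6',o['joint_positions'][5].round(3), o['joint_torque'][5].round(3))
                                                                                                                                 ^^^^^^^^^^^^^^^^
AttributeError: 'float' object has no attribute 'round'
```

{"api": "arm_command", "payload": {"plan": [[0, 0, 0, 0, 0], [0, 0, 0, 0, 0], [0, 0, 0, 0, 0]]}}

```text
time: 6.25
tool_pos: [0.5525, 0.1386, 0.2526]
ee_rot: [3.141, -0.001, 1.484]
wrist_force: [0.5, 0.7, 0.3]
width: 0.0135
```

```bash
sed -i "s/o\['width'\].round(4)/round(o['width'],4)/" st.py; python3 st.py
```

```text
6.25 [0.5525 0.1386 0.2526] [ 1.7999e+02 -3.0000e-02  8.5020e+01] [0.5 0.7 0.3] [ 0.239 -0.009 -0.022] 0.0135 j6 -1.338 -0.034
```

{"api": "arm_command", "payload": {"plan": [[0, 0, 0, -0.0003, -9], [0, 0, 0, -0.0006, -18], [0, 0, 0, -0.0009, -27], [0, 0, 0, -0.0012, -36], [0, 0, 0, -0.0015, -45], [0, 0, 0, -0.0015, -45], [0, 0, 0, -0.0015, -45]]}}

```text
time: 7.12
tool_pos: [0.5521, 0.1379, 0.2512]
ee_rot: [3.141, 0.001, 0.7]
wrist_force: [-2.0, -2.3, 2.6]
width: 0.0135
```

```bash
python3 st.py
```

```text
7.125 [0.5521 0.1379 0.2512] [1.7999e+02 5.0000e-02 4.0110e+01] [-2.  -2.3  2.6] [-0.319  0.398 -0.021] 0.0135 j6 -0.555 -0.028
```

{"api": "arm_command", "payload": {"plan": [[0.6, 0, 0, 0, 0], [0.6, 0, 0, 0, 0], [0.6, 0, 0, 0.03, 0], [0.6, 0, 0, 0.0545, 0], [0.6, 0.009, -0.18, 0.0545, 7.7], [0.6, 0.009, -0.18, 0.0545, 7.7], [0.6, 0.009, -0.18, 0.0545, 7.7], [0.6, 0.009, -0.18, 0.0545, 7.7], [0.6, 0.009, -0.18, 0.0545, 7.7]]}}

```text
time: 8.25
tool_pos: [0.5615, -0.0413, 0.3053]
ee_rot: [-3.141, -0.001, 0.833]
wrist_force: [-1.0, -0.0, -0.4]
width: 0.0565
```

```bash
python3 - <<'E'
from h import *
o,s=snap('wrist','wrist4.png')
o,s=snap('top','top4.png')
i=cv2.imread('pics/top4.png')[120:270,140:340]; cv2.imwrite('pics/top4z.png',cv2.resize(i,None,fx=4,fy=4,interpolation=2))
E
python3 st.py
```

```text
8.35 [ 0.5615 -0.0403  0.3055] [-1.7999e+02 -3.0000e-02  4.7820e+01] [ 0.1 -0.6 -0.2] [-0.019  0.05   0.026] 0.0563 j6 -1.007 0.001
```

View pics/wrist4.png

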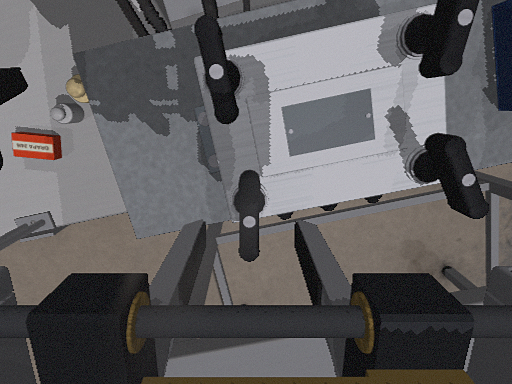

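View pics/top4z.png

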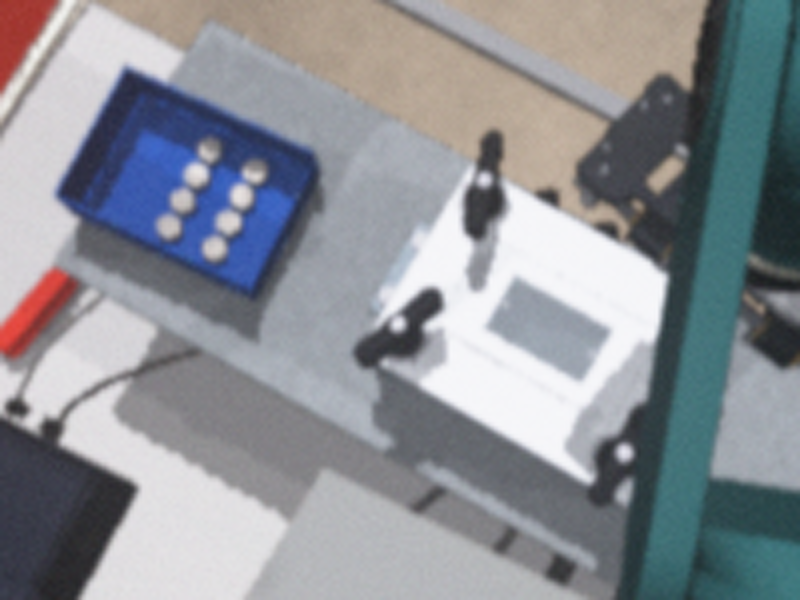

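{"api": "arm_command", "payload": {"plan": [[0.6, 0, 0, -0.053, 0], [0.5, 0, 0, -0.053, 0], [0, 0, 0, -0.053, 0], [0, 0, 0, -0.053, 0], [0, 0, 0, -0.053, 0], [0, 0, 0, -0.053, 0], [0, 0, 0, -0.053, 0], [0, 0, 0, -0.053, 0], [0, 0, 0, -0.053, 0]]}}

```text
time: 9.48
tool_pos: [0.5618, -0.0423, 0.2543]
ee_rot: [3.139, -0.001, 0.832]
wrist_force: [-1.0, -1.8, 5.9]
width: 0.0137
```

{"api": "arm_command", "payload": {"plan": [[0, 0, 0, -0.0003, -9], [0, 0, 0, -0.0006, -18], [0, 0, 0, -0.0009, -27], [0, 0, 0, -0.0012, -36], [0, 0, 0, -0.0015, -45], [0, 0, 0, -0.0015, -45]]}}

```text
time: 10.22
tool_pos: [0.5608, -0.0428, 0.2529]
ee_rot: [3.139, -0.0, 0.045]
wrist_force: [-3.0, -2.6, 6.8]
width: 0.0137
```

```bash
python3 st.py
```

```text
10.225 [ 0.5608 -0.0428  0.2529] [ 1.7987e+02 -3.0000e-02  2.5800e+00] [-3.  -2.6  6.8] [-0.61   0.756 -0.011] 0.0137 j6 -0.221 0.236
```

{"api": "arm_command", "payload": {"plan": [[0.6, 0, 0, 0, 0], [0.6, 0, 0, 0, 0], [0.6, 0, 0, 0.03, 0], [0.6, 0, 0, 0.0545, 0], [0.6, -0.086, 0.0512, 0.0545, 57.3], [0.6, -0.086, 0.0512, 0.0545, 57.3], [0.6, -0.086, 0.0512, 0.0545, 57.3], [0.6, -0.086, 0.0512, 0.0545, 57.3], [0.6, -0.086, 0.0512, 0.0545, 57.3], [0.6, -0.086, 0.0512, 0.0545, 57.3]]}}

```text
time: 11.48
tool_pos: [0.4754, 0.0098, 0.3048]
ee_rot: [-3.141, -0.0, 1.05]
wrist_force: [-0.1, -0.7, -0.7]
width: 0.0564
```

{"api": "arm_command", "payload": {"plan": [[0.6, 0, 0, 0, 0], [0.6, 0, 0, 0, 0]]}}

```text
time: 11.72
tool_pos: [0.4754, 0.0097, 0.3052]
ee_rot: [-3.141, -0.0, 1.046]
wrist_force: [0.3, -0.0, 0.8]
width: 0.0563
```

```bash
python3 - <<'E'
from h import *
o,s=snap('wrist','wrist5.png')
E
python3 st.py
```

```text
11.775 [0.4754 0.0096 0.3053] [-179.98   -0.     59.97] [-0.2  0.  -0.3] [-0.04  -0.046 -0.017] 0.0564 j6 -1.146 0.005
```

View pics/wrist5.png

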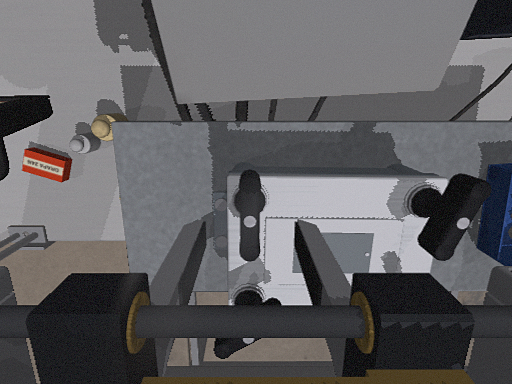

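{"api": "arm_command", "payload": {"plan": [[0.6, 0, 0, -0.027, 0], [0.5, 0, 0, -0.053, 0], [0.5, 0, 0, -0.053, 0], [0, 0, 0, -0.053, 0], [0, 0, 0, -0.053, 0], [0, 0, 0, -0.053, 0], [0, 0, 0, -0.053, 0], [0, 0, 0, -0.053, 0], [0, 0, 0, -0.053, 0], [0, 0, 0, -0.053, 0]]}}

```text
time: 13.02
tool_pos: [0.4756, 0.0093, 0.2531]
ee_rot: [3.14, -0.0, 1.047]
wrist_force: [-1.6, -0.6, 4.8]
width: 0.0137
```

{"api": "arm_command", "payload": {"plan": [[0, 0, 0, -0.0003, -9], [0, 0, 0, -0.0006, -18], [0, 0, 0, -0.0009, -27], [0, 0, 0, -0.0012, -36], [0, 0, 0, -0.0015, -45], [0, 0, 0, -0.0015, -45]]}}

```text
time: 13.78
tool_pos: [0.475, 0.0088, 0.2517]
ee_rot: [3.14, 0.001, 0.263]
wrist_force: [-2.3, -2.5, 4.3]
width: 0.0139
```

```bash
python3 st.py
```

```text
13.775 [0.475  0.0088 0.2517] [1.7992e+02 3.0000e-02 1.5050e+01] [-2.3 -2.5  4.3] [-0.554  0.549 -0.052] 0.0139 j6 -0.363 0.283
```

{"api": "arm_command", "payload": {"plan": [[0.6, 0, 0, 0, 0], [0.6, 0, 0, 0, 0], [0.6, 0, 0, 0.03, 0], [0.6, 0, 0, 0.0545, 0], [0.6, 0.1627, 0.0776, 0.0545, 65], [0.6, 0.1627, 0.0776, 0.0545, 65], [0.6, 0.1627, 0.0776, 0.0545, 65], [0.6, 0.1627, 0.0776, 0.0545, 65], [0.6, 0.1627, 0.0776, 0.0545, 65], [0.6, 0.1627, 0.0776, 0.0545, 65]]}}

```text
time: 15.02
tool_pos: [0.6384, 0.0877, 0.304]
ee_rot: [-3.14, -0.0, 1.395]
wrist_force: [-0.2, -0.1, 0.3]
width: 0.0566
```

{"api": "arm_command", "payload": {"plan": [[0.6, 0, 0, 0, 0], [0.6, 0, 0, 0, 0], [0.6, 0, 0, 0, 0]]}}

```text
time: 15.4
tool_pos: [0.638, 0.0872, 0.3054]
ee_rot: [-3.141, -0.0, 1.386]
wrist_force: [-0.1, 1.0, -0.1]
width: 0.0566
```

```bash
python3 - <<'E'
from h import *
o,s=snap('wrist','wrist6.png')
E
python3 st.py
```

```text
15.45 [0.6381 0.0872 0.3055] [-1.800e+02 -1.000e-02  7.941e+01] [-0.4  0.4  0. ] [-0.016 -0.028 -0.001] 0.0566 j6 -1.338 0.009
```

View pics/wrist6.png

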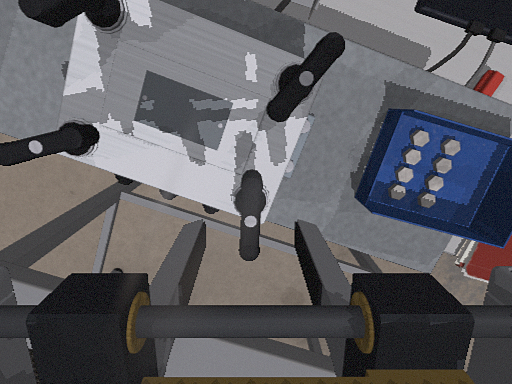

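{"api": "arm_command", "payload": {"plan": [[0.6, 0, 0, -0.027, 0], [0.5, 0, 0, -0.053, 0], [0.5, 0, 0, -0.053, 0], [0, 0, 0, -0.053, 0], [0, 0, 0, -0.053, 0], [0, 0, 0, -0.053, 0], [0, 0, 0, -0.053, 0], [0, 0, 0, -0.053, 0], [0, 0, 0, -0.053, 0], [0, 0, 0, -0.053, 0]]}}

```text
time: 16.7
tool_pos: [0.6384, 0.0873, 0.2534]
ee_rot: [3.14, -0.001, 1.387]
wrist_force: [0.3, 1.4, 4.2]
width: 0.0136
```

{"api": "arm_command", "payload": {"plan": [[0, 0, 0, -0.0003, -9], [0, 0, 0, -0.0006, -18], [0, 0, 0, -0.0009, -27], [0, 0, 0, -0.0012, -36], [0, 0, 0, -0.0015, -45], [0, 0, 0, -0.0015, -45]]}}

```text
time: 17.45
tool_pos: [0.6379, 0.0867, 0.2519]
ee_rot: [3.141, -0.0, 0.603]
wrist_force: [-0.6, -0.4, 5.4]
width: 0.0141
```

```bash
python3 st.py
```

```text
17.45 [0.6379 0.0867 0.2519] [ 1.7995e+02 -1.0000e-02  3.4530e+01] [-0.6 -0.4  5.4] [-0.143  0.243 -0.048] 0.0141 j6 -0.555 0.312
```

{"api": "arm_command", "payload": {"plan": [[0.6, 0, 0, 0, 0], [0.6, 0, 0, 0, 0], [0.6, 0, 0, 0.03, 0], [0.6, 0, 0, 0.0545, 0], [0.6, -0.0857, 0.0512, 0.0545, 5.2], [0.6, -0.0857, 0.0512, 0.0545, 5.2], [0.6, -0.0857, 0.0512, 0.0545, 5.2], [0.6, -0.0857, 0.0512, 0.0545, 5.2]]}}

```text
time: 18.45
tool_pos: [0.5528, 0.138, 0.305]
ee_rot: [3.141, 0.0, 0.692]
wrist_force: [-0.2, -0.4, -0.4]
width: 0.0563
```

```bash
python3 - <<'E'
from h import *
o,s=snap('wrist','wrist7.png')
E
python3 st.py
```

```text
18.5 [0.5531 0.1378 0.3048] [-1.800e+02  5.000e-02  3.963e+01] [-0.8 -0.2  0.3] [-0.106 -0.044  0.017] 0.0568 j6 -0.547 -0.004
```

View pics/wrist7.png

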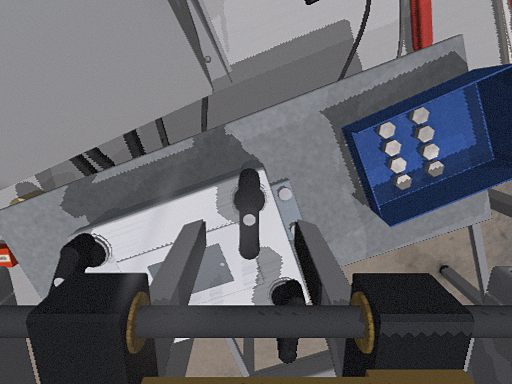

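{"api": "arm_command", "payload": {"plan": [[0.6, 0, 0, -0.027, 0], [0.5, 0, 0, -0.0545, 0], [0.5, 0, 0, -0.0545, 0], [0, 0, 0, -0.0545, 0], [0, 0, 0, -0.0545, 0], [0, 0, 0, -0.0545, 0], [0, 0, 0, -0.0545, 0], [0, 0, 0, -0.0545, 0], [0, 0, 0, -0.0545, 0]]}}

```text
time: 19.62
tool_pos: [0.5522, 0.1379, 0.2519]
ee_rot: [3.141, 0.0, 0.692]
wrist_force: [-1.7, -2.6, 4.9]
width: 0.0135
```

```bash
python3 st.py
```

```text
19.625 [0.5522 0.1379 0.2519] [179.95   0.    39.64] [-1.7 -2.6  4.9] [-0.568  0.577  0.03 ] 0.0135 j6 -0.546 0.031
```

{"api": "arm_command", "payload": {"plan": [[0, 0, 0, -0.0003, -8], [0, 0, 0, -0.0005, -15]]}}

```text
time: 19.88
tool_pos: [0.552, 0.1377, 0.2515]
ee_rot: [3.141, 0.0, 0.426]
wrist_force: [-3.4, -2.2, 4.9]
width: 0.0138
```

```bash
python3 st.py
```

```text
19.875 [0.552  0.1377 0.2515] [1.7994e+02 2.0000e-02 2.4410e+01] [-3.4 -2.2  4.9] [-0.589  0.715 -0.013] 0.0138 j6 -0.281 -0.764
```

{"api": "arm_command", "payload": {"plan": [[0, 0, 0, -0.0003, -8]]}}

```text
time: 20.0
tool_pos: [0.5518, 0.1377, 0.2512]
ee_rot: [3.141, 0.001, 0.286]
wrist_force: [-4.5, -2.8, 5.8]
width: 0.0137
```

```bash
python3 st.py
```

```text
20.0 [0.5518 0.1377 0.2512] [1.7994e+02 4.0000e-02 1.6380e+01] [-4.5 -2.8  5.8] [-0.669  0.828  0.132] 0.0137 j6 -0.141 -0.81
```

{"api": "arm_command", "payload": {"plan": [[0, 0, 0, -0.0002, -5], [0, 0, 0, -0.0002, -5]]}}

```text
time: 20.25
tool_pos: [0.5517, 0.1377, 0.251]
ee_rot: [3.14, 0.001, 0.202]
wrist_force: [-5.0, -3.9, 6.0]
width: 0.0137
```

```bash
python3 st.py; python3 -c "from h import *; optics.snapshot('side')"; python3 st.py
```

```text
20.25 [0.5517 0.1377 0.251 ] [1.7994e+02 4.0000e-02 1.1590e+01] [-5.  -3.9  6. ] [-0.662  0.835 -0.07 ] 0.0137 j6 -0.057 0.049
20.3 [0.5517 0.1377 0.251 ] [1.7994e+02 4.0000e-02 1.1610e+01] [-4.6 -2.7  4.6] [-0.676  0.882 -0.06 ] 0.014 j6 -0.057 -0.044
```

{"api": "arm_command", "payload": {"plan": [[0, 0, 0, -0.0002, -5], [0, 0, 0, -0.0002, -5]]}}

```text
time: 20.55
tool_pos: [0.5516, 0.1377, 0.251]
ee_rot: [3.14, 0.001, 0.115]
wrist_force: [-3.2, -3.7, 6.2]
width: 0.0137
```

```bash
python3 st.py; python3 -c "from h import *; optics.snapshot('side')"; python3 st.py
```

```text
20.55 [0.5516 0.1377 0.251 ] [1.7993e+02 4.0000e-02 6.6000e+00] [-3.2 -3.7  6.2] [-0.634  0.905 -0.065] 0.0137 j6 0.03 0.089
20.6 [0.5516 0.1377 0.251 ] [1.7993e+02 3.0000e-02 6.6200e+00] [-4.8 -2.5  6.5] [-0.709  0.914 -0.07 ] 0.0136 j6 0.03 -0.029
```

{"api": "arm_command", "payload": {"plan": [[0, 0, 0, -0.0002, -5]]}}

```text
time: 20.72
tool_pos: [0.5515, 0.1377, 0.2509]
ee_rot: [3.14, 0.001, 0.026]
wrist_force: [-5.6, -2.7, 6.8]
width: 0.0137
```

```bash
python3 st.py
```

```text
20.725 [0.5515 0.1377 0.2509] [1.7993e+02 3.0000e-02 1.5100e+00] [-5.6 -2.7  6.8] [-0.745  1.046  0.223] 0.0137 j6 0.119 -0.487
```

{"api": "arm_command", "payload": {"plan": [[0, 0, 0, -0.0002, -5]]}}

```text
time: 20.85
tool_pos: [0.5515, 0.1377, 0.2509]
ee_rot: [3.14, 0.0, -0.061]
wrist_force: [-4.8, -3.8, 6.2]
width: 0.014
```

```bash
python3 st.py
```

```text
20.85 [0.5515 0.1377 0.2509] [ 1.7992e+02  3.0000e-02 -3.5100e+00] [-4.8 -3.8  6.2] [-0.788  1.113  0.1  ] 0.014 j6 0.207 -0.415
```

{"api": "arm_command", "payload": {"plan": [[0, 0, 0, -0.0002, -5]]}}

```text
time: 20.98
tool_pos: [0.5513, 0.1377, 0.2509]
ee_rot: [3.14, 0.0, -0.148]
wrist_force: [-6.1, -3.9, 7.1]
width: 0.0139
```

```bash
python3 st.py
```

```text
20.975 [0.5513 0.1377 0.2509] [ 1.7992e+02  2.0000e-02 -8.5000e+00] [-6.1 -3.9  7.1] [-0.729  1.14   0.223] 0.0139 j6 0.294 -0.345
```

{"api": "arm_command", "payload": {"plan": [[0, 0, 0, 0, -4]]}}

```text
time: 21.1
tool_pos: [0.5513, 0.1377, 0.2508]
ee_rot: [3.14, 0.001, -0.218]
wrist_force: [-6.7, -3.3, 7.1]
width: 0.0137
```

```bash
python3 st.py
```

```text
21.1 [0.5513 0.1377 0.2508] [ 1.7991e+02  3.0000e-02 -1.2460e+01] [-6.7 -3.3  7.1] [-0.797  1.157  0.212] 0.0137 j6 0.363 -0.204
```

{"api": "arm_command", "payload": {"plan": [[0, 0, 0, 0, -4]]}}

```text
time: 21.22
tool_pos: [0.5512, 0.1377, 0.2508]
ee_rot: [3.14, 0.001, -0.287]
wrist_force: [-5.6, -3.4, 6.9]
width: 0.0137
```

```bash
python3 st.py; python3 -c "from h import *; optics.snapshot('side')"; python3 st.py;python3 -c "from h import *; optics.snapshot('side')"; python3 st.py
```

```text
21.225 [0.5512 0.1377 0.2508] [ 1.7991e+02  3.0000e-02 -1.6450e+01] [-5.6 -3.4  6.9] [-0.766  1.226  0.269] 0.0137 j6 0.433 -0.188
21.275 [0.5512 0.1377 0.2508] [ 1.7991e+02  4.0000e-02 -1.6570e+01] [-5.8 -3.   6.8] [-0.797  1.218  0.102] 0.0136 j6 0.435 0.264
21.325 [0.5512 0.1377 0.2508] [ 1.7991e+02  4.0000e-02 -1.6400e+01] [-6.9 -3.3  6.6] [-0.793  1.156  0.09 ] 0.0139 j6 0.432 0.263
```

{"api": "arm_command", "payload": {"plan": [[0, 0, 0, 0, -4]]}}

```text
time: 21.45
tool_pos: [0.5511, 0.1378, 0.2508]
ee_rot: [3.14, 0.001, -0.356]
wrist_force: [-5.9, -3.3, 7.9]
width: 0.014
```

```bash
python3 st.py; python3 -c "from h import *; optics.snapshot('side')"; python3 st.py
```

```text
21.45 [0.5511 0.1378 0.2508] [ 1.7991e+02  4.0000e-02 -2.0430e+01] [-5.9 -3.3  7.9] [-0.75   1.202  0.329] 0.014 j6 0.502 -0.31
21.5 [0.5511 0.1377 0.2508] [ 1.7991e+02  4.0000e-02 -2.0550e+01] [-6.6 -3.   7.3] [-0.742  1.229  0.148] 0.0137 j6 0.504 0.332
```

{"api": "arm_command", "payload": {"plan": [[0.6, 0, 0, 0, 0], [0.6, 0, 0, 0, 0], [0.6, 0, 0, 0.03, 0], [0.6, 0, 0, 0.0563, 0], [0.6, 0.009, -0.18, 0.0563, 22.8], [0.6, 0.009, -0.18, 0.0563, 22.8], [0.6, 0.009, -0.18, 0.0563, 22.8], [0.6, 0.009, -0.18, 0.0563, 22.8], [0.6, 0.009, -0.18, 0.0563, 22.8]]}}

```text
time: 22.62
tool_pos: [0.5616, -0.0415, 0.3049]
ee_rot: [-3.141, 0.0, 0.042]
wrist_force: [0.9, 0.5, 0.3]
width: 0.0561
```

```bash
python3 - <<'E'
from h import *
o,s=snap('wrist','wrist8.png')
E
python3 st.py
```

```text
22.675 [ 0.5616 -0.0408  0.3052] [-179.95   -0.      2.5 ] [-0.   0.5  1.2] [-0.055  0.033 -0.004] 0.0564 j6 -0.217 0.001
```

View pics/wrist8.png

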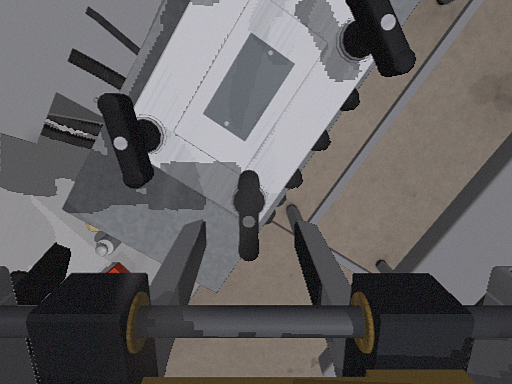

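{"api": "arm_command", "payload": {"plan": [[0.6, 0, 0, -0.027, 0], [0.5, 0, 0, -0.0545, 0], [0.5, 0, 0, -0.0545, 0], [0, 0, 0, -0.0545, 0], [0, 0, 0, -0.0545, 0], [0, 0, 0, -0.0545, 0], [0, 0, 0, -0.0545, 0], [0, 0, 0, -0.0545, 0], [0, 0, 0, -0.0545, 0]]}}

```text
time: 23.8
tool_pos: [0.5608, -0.0418, 0.2519]
ee_rot: [3.141, 0.0, 0.043]
wrist_force: [-5.1, -0.0, 5.9]
width: 0.0139
```

{"api": "arm_command", "payload": {"plan": [[0, 0, 0, -0.0002, -8], [0, 0, 0, -0.0004, -15]]}}

```text
time: 24.05
tool_pos: [0.5607, -0.0418, 0.2514]
ee_rot: [3.141, 0.001, -0.223]
wrist_force: [-5.0, 0.0, 5.8]
width: 0.014
```

```bash
python3 st.py
```

```text
24.05 [ 0.5607 -0.0418  0.2514] [ 1.7998e+02  4.0000e-02 -1.2780e+01] [-5.   0.   5.8] [-7.100e-02  1.143e+00 -1.000e-03] 0.014 j6 0.048 -0.774
```

{"api": "arm_command", "payload": {"plan": [[0, 0, 0, -0.0002, -6]]}}

```text
time: 24.18
tool_pos: [0.5606, -0.0417, 0.2512]
ee_rot: [3.141, 0.001, -0.327]
wrist_force: [-5.7, 0.4, 5.8]
width: 0.0138
```

```bash
python3 st.py
```

```text
24.175 [ 0.5606 -0.0417  0.2512] [ 1.7997e+02  4.0000e-02 -1.8740e+01] [-5.7  0.4  5.8] [-0.038  1.127  0.03 ] 0.0138 j6 0.152 -0.571
```

{"api": "arm_command", "payload": {"plan": [[0, 0, 0, -0.0002, -5]]}}

```text
time: 24.3
tool_pos: [0.5606, -0.0417, 0.2511]
ee_rot: [3.141, 0.001, -0.414]
wrist_force: [-6.5, 1.0, 6.2]
width: 0.0139
```

```bash
python3 st.py
```

```text
24.3 [ 0.5606 -0.0417  0.2511] [ 1.7997e+02  4.0000e-02 -2.3710e+01] [-6.5  1.   6.2] [-0.087  1.205  0.009] 0.0139 j6 0.239 -0.486
```

{"api": "arm_command", "payload": {"plan": [[0, 0, 0, -0.0002, -5]]}}

```text
time: 24.42
tool_pos: [0.5606, -0.0417, 0.2509]
ee_rot: [3.141, 0.001, -0.501]
wrist_force: [-6.3, 0.6, 6.4]
width: 0.014
```

```bash
python3 st.py; python3 -c "from h import *; optics.snapshot('side')"; python3 st.py
```

```text
24.425 [ 0.5606 -0.0417  0.2509] [ 1.7996e+02  4.0000e-02 -2.8710e+01] [-6.3  0.6  6.4] [-0.002  1.202  0.111] 0.014 j6 0.326 -0.481
24.475 [ 0.5606 -0.0417  0.2509] [ 1.7996e+02  4.0000e-02 -2.8840e+01] [-6.   0.4  6.5] [-0.034  1.202 -0.062] 0.014 j6 0.328 0.09
```

{"api": "arm_command", "payload": {"plan": [[0, 0, 0, -0.0002, -5]]}}

```text
time: 24.6
tool_pos: [0.5605, -0.0417, 0.2508]
ee_rot: [3.141, 0.001, -0.588]
wrist_force: [-5.7, -0.4, 6.2]
width: 0.0136
```

```bash
python3 st.py
```

```text
24.6 [ 0.5605 -0.0417  0.2508] [ 1.7996e+02  3.0000e-02 -3.3680e+01] [-5.7 -0.4  6.2] [-0.015  1.28   0.147] 0.0136 j6 0.413 -0.513
```

{"api": "arm_command", "payload": {"plan": [[0, 0, 0, 0, -5]]}}

```text
time: 24.72
tool_pos: [0.5605, -0.0417, 0.2508]
ee_rot: [3.141, 0.001, -0.675]
wrist_force: [-5.8, 0.6, 6.0]
width: 0.014
```

```bash
python3 st.py
```

```text
24.725 [ 0.5605 -0.0417  0.2508] [ 1.7995e+02  4.0000e-02 -3.8700e+01] [-5.8  0.6  6. ] [-0.085  1.21   0.126] 0.014 j6 0.5 -0.482
```

{"api": "arm_command", "payload": {"plan": [[0, 0, 0, 0, -5]]}}

```text
time: 24.85
tool_pos: [0.5605, -0.0417, 0.2507]
ee_rot: [3.141, 0.001, -0.763]
wrist_force: [-6.3, 0.1, 5.6]
width: 0.0136
```

```bash
python3 st.py; python3 -c "from h import *; optics.snapshot('side')"; python3 st.py
```

```text
24.85 [ 0.5605 -0.0417  0.2507] [ 1.7995e+02  4.0000e-02 -4.3690e+01] [-6.3  0.1  5.6] [-0.003  1.337  0.179] 0.0136 j6 0.588 -0.405
24.9 [ 0.5605 -0.0417  0.2507] [ 1.7995e+02  4.0000e-02 -4.3830e+01] [-6.1 -0.9  5.4] [-0.04   1.307 -0.04 ] 0.0142 j6 0.59 0.152
```

{"api": "arm_command", "payload": {"plan": [[0, 0, 0, 0, -5]]}}

```text
time: 25.02
tool_pos: [0.5604, -0.0416, 0.2506]
ee_rot: [3.141, 0.001, -0.849]
wrist_force: [-6.1, 0.2, 5.1]
width: 0.0138
```

```bash
python3 st.py; python3 -c "from h import *; optics.snapshot('side')"; python3 st.py
```

```text
25.025 [ 0.5604 -0.0416  0.2506] [ 1.7994e+02  4.0000e-02 -4.8660e+01] [-6.1  0.2  5.1] [0.003 1.251 0.325] 0.0138 j6 0.674 -0.441
25.075 [ 0.5604 -0.0417  0.2506] [ 1.7994e+02  4.0000e-02 -4.8820e+01] [-6.5  0.9  6.6] [0.009 1.229 0.01 ] 0.0137 j6 0.677 0.138
```

{"api": "arm_command", "payload": {"plan": [[0, 0, 0, 0, -5]]}}

```text
time: 25.2
tool_pos: [0.5604, -0.0416, 0.2506]
ee_rot: [3.14, 0.001, -0.937]
wrist_force: [-6.6, -0.3, 5.9]
width: 0.0139
```

```bash
python3 st.py; python3 -c "from h import *; optics.snapshot('side')"; python3 st.py
```

```text
25.2 [ 0.5604 -0.0416  0.2506] [ 1.7994e+02  4.0000e-02 -5.3660e+01] [-6.6 -0.3  5.9] [-0.041  1.284  0.299] 0.0139 j6 0.762 -0.42
25.25 [ 0.5604 -0.0416  0.2506] [ 1.7993e+02  4.0000e-02 -5.3810e+01] [-6.4 -0.3  6.7] [-0.018  1.28  -0.003] 0.014 j6 0.764 0.183
```

{"api": "arm_command", "payload": {"plan": [[0, 0, 0, 0, -4]]}}

```text
time: 25.38
tool_pos: [0.5604, -0.0416, 0.2506]
ee_rot: [3.14, 0.001, -1.006]
wrist_force: [-6.0, -0.4, 5.3]
width: 0.0137
```

```bash
python3 st.py; python3 -c "from h import *; optics.snapshot('side')"; python3 st.py
```

```text
25.375 [ 0.5604 -0.0416  0.2506] [ 1.7993e+02  4.0000e-02 -5.7620e+01] [-6.  -0.4  5.3] [-0.081  1.259  0.268] 0.0137 j6 0.831 -0.282
25.425 [ 0.5604 -0.0416  0.2506] [ 1.7993e+02  4.0000e-02 -5.7740e+01] [-6.6  0.6  5.5] [-0.007  1.215  0.117] 0.0135 j6 0.833 0.236
```

{"api": "arm_command", "payload": {"plan": [[0, 0, 0, 0, -4]]}}

```text
time: 25.55
tool_pos: [0.5604, -0.0416, 0.2506]
ee_rot: [3.14, 0.001, -1.075]
wrist_force: [-6.2, 0.5, 5.7]
width: 0.014
```

```bash
python3 st.py; python3 -c "from h import *; optics.snapshot('side')"; python3 st.py
```

```text
25.55 [ 0.5604 -0.0416  0.2506] [ 1.7993e+02  4.0000e-02 -6.1620e+01] [-6.2  0.5  5.7] [-0.004  1.281  0.343] 0.014 j6 0.901 -0.283
25.6 [ 0.5604 -0.0416  0.2506] [ 1.7993e+02  4.0000e-02 -6.1740e+01] [-6.5  0.3  5.9] [0.027 1.258 0.1  ] 0.0137 j6 0.903 0.287
```

{"api": "arm_command", "payload": {"plan": [[0, 0, 0, 0, -0.7], [0, 0, 0, 0, -1.4], [0, 0, 0, 0, -2]]}}

```text
time: 25.98
tool_pos: [0.5604, -0.0415, 0.2506]
ee_rot: [3.14, 0.001, -1.109]
wrist_force: [-6.1, 0.6, 5.7]
width: 0.0139
```

```bash
python3 st.py; python3 -c "from h import *; optics.snapshot('side')"; python3 st.py
```

```text
25.975 [ 0.5604 -0.0415  0.2506] [ 1.7992e+02  4.0000e-02 -6.3510e+01] [-6.1  0.6  5.7] [0.024 1.298 0.284] 0.0139 j6 0.934 0.222
26.025 [ 0.5604 -0.0415  0.2506] [ 1.7992e+02  4.0000e-02 -6.3530e+01] [-6.3 -0.8  5.7] [0.014 1.322 0.244] 0.0139 j6 0.934 0.288
```

{"api": "arm_command", "payload": {"plan": [[0.6, 0, 0, 0, 0], [0.6, 0, 0, 0, 0], [0.6, 0, 0, 0.03, 0], [0.6, 0, 0, 0.0557, 0], [0.6, -0.086, 0.0512, 0.0557, 78.5], [0.6, -0.086, 0.0512, 0.0557, 78.5], [0.6, -0.086, 0.0512, 0.0557, 78.5], [0.6, -0.086, 0.0512, 0.0557, 78.5], [0.6, -0.086, 0.0512, 0.0557, 78.5], [0.6, -0.086, 0.0512, 0.0557, 78.5]]}}

```text
time: 27.28
tool_pos: [0.4759, 0.0095, 0.3051]
ee_rot: [-3.142, -0.001, 0.022]
wrist_force: [0.2, 1.4, -1.1]
width: 0.0565
```

```bash
python3 st.py
```

```text
27.275 [0.4759 0.0095 0.3051] [-1.80e+02 -4.00e-02  1.27e+00] [ 0.2  1.4 -1.1] [-0.125  0.096  0.04 ] 0.0565 j6 -0.121 1.235
```

{"api": "arm_command", "payload": {"plan": [[0.6, 0, 0, 0, 14.3], [0.6, 0, 0, 0, 14.3], [0.6, 0, 0, 0, 14.3], [0.6, 0, 0, 0, 14.3]]}}

```text
time: 27.78
tool_pos: [0.4756, 0.0095, 0.3053]
ee_rot: [-3.142, -0.0, 0.265]
wrist_force: [-0.1, 1.1, -0.7]
width: 0.0564
```

```bash
python3 - <<'E'
from h import *
o,s=snap('wrist','wrist9.png')
E
python3 st.py
```

```text
27.825 [0.4756 0.0095 0.3054] [ 1.800e+02 -1.000e-02  1.517e+01] [-0.4 -0.4 -0.1] [-0.112  0.035  0.011] 0.0564 j6 -0.364 0.005
```

View pics/wrist9.png

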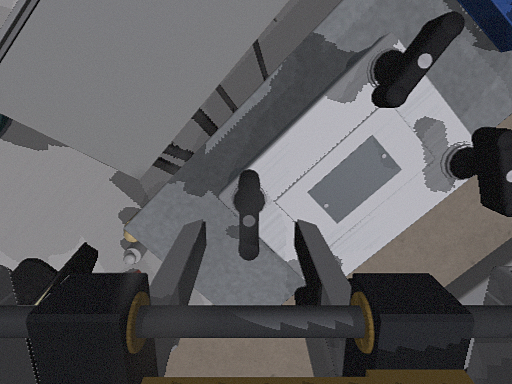

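{"api": "arm_command", "payload": {"plan": [[0.6, 0, 0, -0.027, 0], [0.5, 0, 0, -0.0545, 0], [0.5, 0, 0, -0.0545, 0], [0, 0, 0, -0.0545, 0], [0, 0, 0, -0.0545, 0], [0, 0, 0, -0.0545, 0], [0, 0, 0, -0.0545, 0], [0, 0, 0, -0.0545, 0], [0, 0, 0, -0.0545, 0]]}}

```text
time: 28.95
tool_pos: [0.4749, 0.0093, 0.2517]
ee_rot: [3.141, 0.0, 0.265]
wrist_force: [-4.5, -0.9, 5.7]
width: 0.0137
```

{"api": "arm_command", "payload": {"plan": [[0, 0, 0, -0.0002, -7], [0, 0, 0, -0.0004, -12], [0, 0, 0, -0.0004, -13], [0, 0, 0, -0.0005, -14]]}}

```text
time: 29.45
tool_pos: [0.4748, 0.0093, 0.2513]
ee_rot: [3.141, 0.0, 0.021]
wrist_force: [-4.6, -0.3, 6.6]
width: 0.0139
```

```bash
python3 st.py
```

```text
29.45 [0.4748 0.0093 0.2513] [1.7996e+02 3.0000e-02 1.1800e+00] [-4.6 -0.3  6.6] [-0.304  0.953  0.029] 0.0139 j6 -0.12 -0.078
```

{"api": "arm_command", "payload": {"plan": [[0, 0, 0, -0.0002, -4], [0, 0, 0, -0.0003, -7], [0, 0, 0, -0.0003, -8]]}}

```text
time: 29.82
tool_pos: [0.4747, 0.0093, 0.251]
ee_rot: [3.141, 0.0, -0.119]
wrist_force: [-5.0, -0.4, 5.9]
width: 0.0138
```

```bash
python3 st.py
```

```text
29.825 [0.4747 0.0093 0.251 ] [ 1.7995e+02  3.0000e-02 -6.8300e+00] [-5.  -0.4  5.9] [-0.342  0.968  0.038] 0.0138 j6 0.02 -0.032
```

{"api": "arm_command", "payload": {"plan": [[0, 0, 0, 0, -4], [0, 0, 0, -0.0002, -7], [0, 0, 0, -0.0002, -8]]}}

```text
time: 30.2
tool_pos: [0.4747, 0.0093, 0.2509]
ee_rot: [3.141, 0.0, -0.259]
wrist_force: [-5.1, -1.1, 5.7]
width: 0.0136
```

```bash
python3 st.py
```

```text
30.2 [0.4747 0.0093 0.2509] [ 1.7995e+02  2.0000e-02 -1.4830e+01] [-5.1 -1.1  5.7] [-0.398  1.066 -0.012] 0.0136 j6 0.159 -0.002
```

Total 75°, still free. Continue.

{"api": "arm_command", "payload": {"plan": [[0, 0, 0, 0, -4], [0, 0, 0, -0.0002, -7], [0, 0, 0, -0.0002, -8]]}}

```text
time: 30.58
tool_pos: [0.4746, 0.0093, 0.2508]
ee_rot: [3.141, 0.0, -0.398]
wrist_force: [-5.8, -1.0, 6.3]
width: 0.0138
```

```bash
python3 st.py
```

```text
30.575 [0.4746 0.0093 0.2508] [ 1.7994e+02  2.0000e-02 -2.2820e+01] [-5.8 -1.   6.3] [-0.359  1.168  0.092] 0.0138 j6 0.299 0.049
```

{"api": "arm_command", "payload": {"plan": [[0, 0, 0, 0, -3], [0, 0, 0, 0, -5], [0, 0, 0, 0, -6]]}}

```text
time: 30.95
tool_pos: [0.4746, 0.0093, 0.2508]
ee_rot: [3.141, 0.0, -0.503]
wrist_force: [-5.6, -1.5, 6.0]
width: 0.014
```

```bash
python3 st.py
```

```text
30.95 [0.4746 0.0093 0.2508] [ 1.7994e+02  2.0000e-02 -2.8800e+01] [-5.6 -1.5  6. ] [-0.356  1.184  0.122] 0.014 j6 0.403 0.073
```

{"api": "arm_command", "payload": {"plan": [[0, 0, 0, 0, -3], [0, 0, 0, 0, -5], [0, 0, 0, 0, -6]]}}

```text
time: 31.32
tool_pos: [0.4745, 0.0093, 0.2507]
ee_rot: [3.14, 0.0, -0.607]
wrist_force: [-5.1, -1.4, 4.9]
width: 0.0136
```

```bash
python3 st.py
```

```text
31.325 [0.4745 0.0093 0.2507] [ 1.7993e+02  3.0000e-02 -3.4800e+01] [-5.1 -1.4  4.9] [-0.291  1.184  0.209] 0.0136 j6 0.508 0.114
```

Total 95°, torque rising (0.09, 0.12, 0.21).

{"api": "arm_command", "payload": {"plan": [[0, 0, 0, 0, -2], [0, 0, 0, 0, -3], [0, 0, 0, 0, -4]]}}

```text
time: 31.7
tool_pos: [0.4745, 0.0094, 0.2507]
ee_rot: [3.14, 0.0, -0.677]
wrist_force: [-6.1, -1.3, 7.1]
width: 0.0137
```

```bash
python3 st.py
```

```text
31.7 [0.4745 0.0094 0.2507] [ 1.7993e+02  3.0000e-02 -3.8790e+01] [-6.1 -1.3  7.1] [-0.392  1.188  0.258] 0.0137 j6 0.578 0.126
```

{"api": "arm_command", "payload": {"plan": [[0.6, 0, 0, 0, 0], [0.6, 0, 0, 0, 0], [0.6, 0, 0, 0.03, 0], [0.6, 0, 0, 0.0557, 0], [0.6, 0.1627, 0.0776, 0.0557, 73.5], [0.6, 0.1627, 0.0776, 0.0557, 73.5], [0.6, 0.1627, 0.0776, 0.0557, 73.5], [0.6, 0.1627, 0.0776, 0.0557, 73.5], [0.6, 0.1627, 0.0776, 0.0557, 73.5], [0.6, 0.1627, 0.0776, 0.0557, 73.5]]}}

```text
time: 32.95
tool_pos: [0.6388, 0.0875, 0.3041]
ee_rot: [-3.141, 0.001, 0.455]
wrist_force: [0.2, -0.2, -0.1]
width: 0.0563
```

{"api": "arm_command", "payload": {"plan": [[0.6, 0, 0, 0, 9.3], [0.6, 0, 0, 0, 9.3], [0.6, 0, 0, 0, 9.3]]}}

```text
time: 33.33
tool_pos: [0.6383, 0.0872, 0.305]
ee_rot: [-3.141, 0.0, 0.608]
wrist_force: [-0.0, 0.7, -0.4]
width: 0.0563
```

```bash
python3 - <<'E'
from h import *
o,s=snap('wrist','wrist10.png')
E
python3 st.py
```

```text
33.375 [0.6382 0.0872 0.3052] [-179.99   -0.     34.88] [-0.7  0.8  0.3] [-0.045  0.014  0.053] 0.0564 j6 -0.561 0.012
```

View pics/wrist10.png

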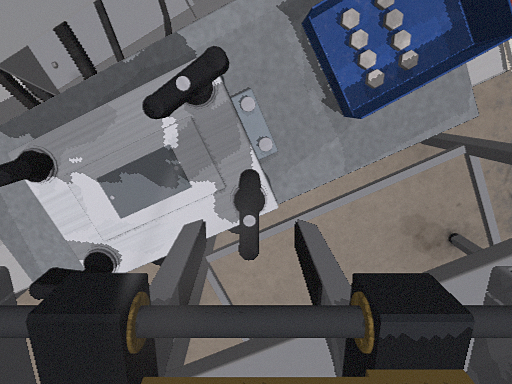

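{"api": "arm_command", "payload": {"plan": [[0.6, 0, 0, -0.027, 0], [0.5, 0, 0, -0.0545, 0], [0.5, 0, 0, -0.0545, 0], [0, 0, 0, -0.0545, 0], [0, 0, 0, -0.0545, 0], [0, 0, 0, -0.0545, 0], [0, 0, 0, -0.0545, 0], [0, 0, 0, -0.0545, 0], [0, 0, 0, -0.0545, 0]]}}

```text
time: 34.5
tool_pos: [0.638, 0.0868, 0.252]
ee_rot: [3.141, -0.0, 0.61]
wrist_force: [-2.7, -0.9, 4.8]
width: 0.014
```

{"api": "arm_command", "payload": {"plan": [[0, 0, 0, -0.0002, -7], [0, 0, 0, -0.0004, -12], [0, 0, 0, -0.0004, -13], [0, 0, 0, -0.0005, -14]]}}

```text
time: 35.0
tool_pos: [0.6378, 0.0867, 0.2515]
ee_rot: [3.141, -0.0, 0.366]
wrist_force: [-2.8, -2.0, 6.1]
width: 0.0136
```

```bash
python3 st.py
```

```text
35.0 [0.6378 0.0867 0.2515] [179.96  -0.    20.99] [-2.8 -2.   6.1] [-0.507  0.723  0.043] 0.0136 j6 -0.319 -0.077
```

{"api": "arm_command", "payload": {"plan": [[0, 0, 0, -0.0002, -4], [0, 0, 0, -0.0003, -7], [0, 0, 0, -0.0003, -8]]}}

```text
time: 35.38
tool_pos: [0.6376, 0.0867, 0.2512]
ee_rot: [3.141, 0.0, 0.226]
wrist_force: [-4.3, -2.1, 6.3]
width: 0.014
```

```bash
python3 st.py
```

```text
35.375 [0.6376 0.0867 0.2512] [1.7995e+02 1.0000e-02 1.2980e+01] [-4.3 -2.1  6.3] [-0.501  0.804  0.029] 0.014 j6 -0.179 -0.03
```

{"api": "arm_command", "payload": {"plan": [[0, 0, 0, 0, -4], [0, 0, 0, -0.0002, -7], [0, 0, 0, -0.0002, -8]]}}

```text
time: 35.75
tool_pos: [0.6375, 0.0866, 0.2509]
ee_rot: [3.141, 0.0, 0.087]
wrist_force: [-4.4, -2.6, 5.5]
width: 0.0136
```

```bash
python3 st.py
```

```text
35.75 [0.6375 0.0866 0.2509] [1.7995e+02 2.0000e-02 4.9800e+00] [-4.4 -2.6  5.5] [-0.496  0.867  0.052] 0.0136 j6 -0.04 -0.03
```

{"api": "arm_command", "payload": {"plan": [[0, 0, 0, 0, -3], [0, 0, 0, -0.0002, -5], [0, 0, 0, -0.0002, -6]]}}

```text
time: 36.12
tool_pos: [0.6374, 0.0866, 0.2508]
ee_rot: [3.141, 0.001, -0.018]
wrist_force: [-5.2, -2.0, 5.8]
width: 0.0141
```

```bash
python3 st.py
```

```text
36.125 [0.6374 0.0866 0.2508] [ 1.7995e+02  3.0000e-02 -1.0100e+00] [-5.2 -2.   5.8] [-0.507  0.927  0.093] 0.0141 j6 0.065 -0.019
```

Total ~81°.

{"api": "arm_command", "payload": {"plan": [[0, 0, 0, 0, -3], [0, 0, 0, 0, -5], [0, 0, 0, 0, -6]]}}

```text
time: 36.5
tool_pos: [0.6373, 0.0866, 0.2508]
ee_rot: [3.141, 0.001, -0.122]
wrist_force: [-4.3, -2.2, 6.2]
width: 0.0134
```

```bash
python3 st.py
```

```text
36.5 [0.6373 0.0866 0.2508] [ 1.7994e+02  4.0000e-02 -7.0100e+00] [-4.3 -2.2  6.2] [-0.51   0.991  0.112] 0.0134 j6 0.17 0.015
```

{"api": "arm_command", "payload": {"plan": [[0, 0, 0, 0, -3], [0, 0, 0, 0, -5], [0, 0, 0, 0, -6]]}}

```text
time: 36.88
tool_pos: [0.6372, 0.0867, 0.2508]
ee_rot: [3.14, 0.001, -0.227]
wrist_force: [-5.3, -2.8, 5.5]
width: 0.0143
```

```bash
python3 st.py
```

```text
36.875 [0.6372 0.0867 0.2508] [ 1.7993e+02  5.0000e-02 -1.3000e+01] [-5.3 -2.8  5.5] [-0.525  0.987  0.152] 0.0143 j6 0.274 0.056
```

{"api": "arm_command", "payload": {"plan": [[0, 0, 0, 0, -3], [0, 0, 0, 0, -5], [0, 0, 0, 0, -6]]}}

```text
time: 37.25
tool_pos: [0.6371, 0.0867, 0.2507]
ee_rot: [3.14, 0.001, -0.331]
wrist_force: [-5.4, -2.9, 5.0]
width: 0.0136
```

```bash
python3 st.py
```

```text
37.25 [0.6371 0.0867 0.2507] [ 1.7992e+02  6.0000e-02 -1.8990e+01] [-5.4 -2.9  5. ] [-0.596  0.986  0.195] 0.0136 j6 0.379 0.099
```

{"api": "arm_command", "payload": {"plan": [[0, 0, 0, 0, -2], [0, 0, 0, 0, -3], [0, 0, 0, 0, -4]]}}

```text
time: 37.62
tool_pos: [0.637, 0.0867, 0.2507]
ee_rot: [3.14, 0.001, -0.401]
wrist_force: [-5.0, -2.0, 5.8]
width: 0.0138
```

```bash
python3 st.py
```

```text
37.625 [0.637  0.0867 0.2507] [ 1.7992e+02  5.0000e-02 -2.2980e+01] [-5.  -2.   5.8] [-0.533  1.083  0.3  ] 0.0138 j6 0.448 0.112
```

{"api": "arm_command", "payload": {"plan": [[0.6, 0, 0, 0, 0], [0.6, 0, 0, 0, 0], [0.6, 0, 0, 0.03, 0], [0.6, 0, 0, 0.08, 0], [0.6, -0.2, 0.15, 0.16, 0], [0.6, -0.2, 0.15, 0.16, 0], [0.6, -0.2, 0.15, 0.16, 0], [0.6, -0.25, 0.25, 0.16, 0], [0.6, -0.25, 0.25, 0.16, 0], [0.6, -0.25, 0.25, 0.16, 0]]}}

```text
time: 38.88
tool_pos: [0.3867, 0.339, 0.4098]
ee_rot: [-3.141, -0.0, -0.4]
wrist_force: [0.5, -0.4, -0.1]
width: 0.0562
```

```bash
python3 - <<'E'
from h import *
for n,(a,b,c,d) in {'side':(130,310,180,360),'top':(120,270,140,340)}.items():
    o,s=snap(n,n+'9.png')
    f=3.3 if n=='side' else 4
    i=cv2.imread(f'pics/{n}9.png')[a:b,c:d]; cv2.imwrite(f'pics/{n}9z.png',cv2.resize(i,None,fx=f,fy=f,interpolation=2))
E
python3 st.py
```

```text
38.975 [0.3852 0.3411 0.4106] [-1.7983e+02  3.0000e-02 -2.2510e+01] [ 1.4  0.6 -0.5] [-0.06   0.129  0.008] 0.0564 j6 1.007 0.307
```

View pics/top9z.png

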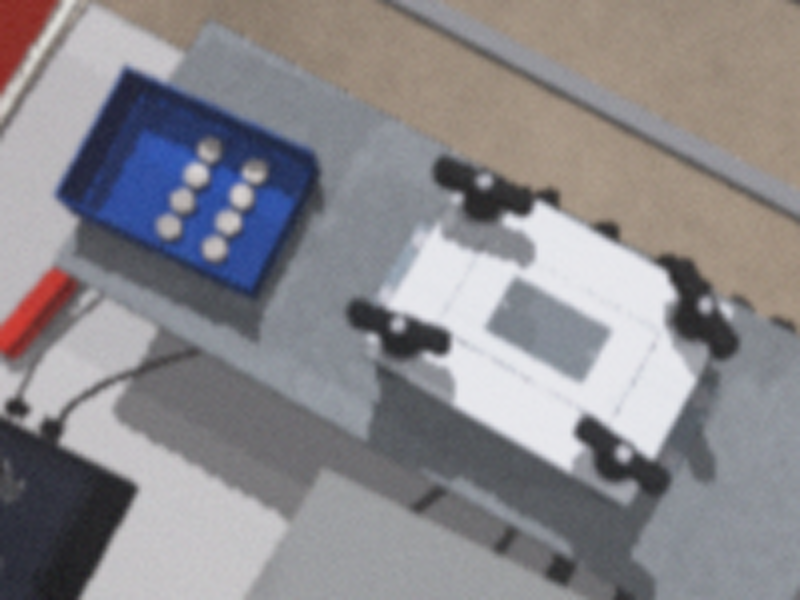

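View pics/side9z.png

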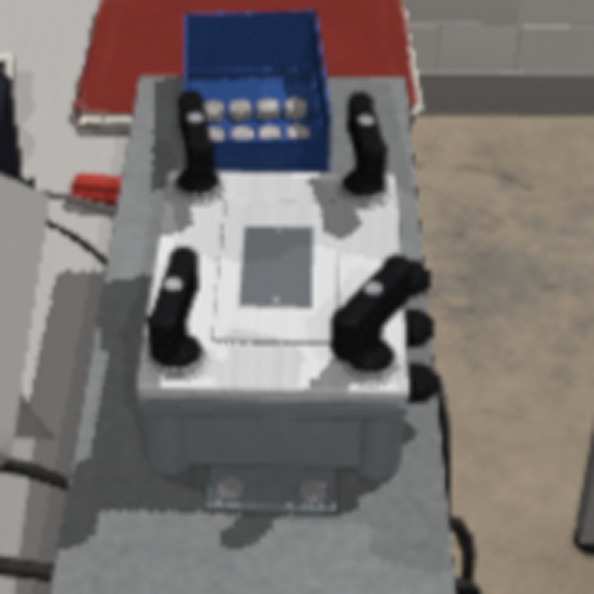

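All four bars have turned about 105°, the lid sits down evenly, and the bin is at the same pixels as at the start. Handing in.

{"api": "arm_command", "payload": {"plan": [[0.6, 0, 0, 0, 0], [0.6, 0, 0, 0, 0]]}}

```text
time: 39.22
tool_pos: [0.389, 0.3363, 0.4091]
ee_rot: [3.141, 0.0, -0.404]
wrist_force: [-0.4, -0.3, -0.4]
width: 0.0563
```

```bash
python3 -c "
from h import *
print(robot.close_job())"
```

```text
the job is handed in; nothing more can be done
None
```

I closed the lid crosswise with all four wing screws and handed the job in at 39.2 s, well inside the 72 s limit.

- **Round 1:** I turned each screw 45° clockwise, near left and far right first, then near right and far left.
- **Round 2:** In the same order I turned each on until it went firm, reading the wrist torque in small steps. Totals from the start and torque at the end:

| Screw | Total turn | Torque at stop |
|---|---|---|
| Near left | about 105° | about 0.33 N m moving, 0.15 at rest |
| Far right | about 111° | about 0.28 N m |
| Near right | about 99° | about 0.26 N m |
| Far left | about 103° | about 0.30 N m |

- **Last checks:** The final top and side pictures show all four bars turned, the lid looking level, and the blue bin where it started. The gripper was clear of everything at hand-in, and the wrist forces I read stayed below about 12 N.
- **Less certain:**
  - Torque readings scatter by about 0.03 N m or more, and readings at rest were lower than while turning because the arm springs back slightly.
  - The near left screw is the least sure, because I never checked it with a slow turn as I did the other three.
  - I also did not re-check the first diagonal pair after tightening the second, so as to keep the order asked for.

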